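# Close up the sewing box on the cutting table

## Robot

A 7-joint arm with a two-finger parallel gripper is mounted at the origin on the work surface. World frame = base frame: x ahead of the robot, y to its left, z up, the work surface at z = 0. Lengths are in m, angles in rad, forces in N, time in s.
With the tool pointing down it reaches from about 0.425 to 0.925 m from the base axis. Payload 6.8 kg.
Tool frame: the origin (TCP) lies midway between the tips of the shut fingers; the grasp point (between the pads) lies 19 mm behind it; z points along the fingers, x is the direction in which the jaws open and shut, and the axes are right-handed (so a half turn about z gives the same grasp; the last joint's range is limited). The gripper opens to 85 mm and grips with 20 to 120 N. Pads are 22 mm wide; open, the fingers measure 114 mm over their backs; the gripper's body (76 mm by 85 mm) begins 54 mm behind the grasp point. The pads swing forward as they close: fully open they stand 13 mm farther back than shut.
Start: joints at [-0.108, 0.477, 0.022, 1.555, -0.011, 1.109, -0.083], TCP at [0.675, 0, 0.231] pointing down, gripper open.
Joint ranges: [-2.96, 2.96], [-0.34, 2.1], [-1.41, 1.46], [0.24, 2.44], [-1.37, 4.51], [0.17, 1.92], [-2.96, 2.96]. Speed limits (rad/s): [2.39, 2.39, 3.14, 3.14, 3.14, 3.14, 3.14].

## Interface

Orientations are given as a unit quaternion [w, x, y, z].
In Python, from station import bot gives the robot as it stands.
- The arm moves only by the tool step_arm, never from a script. Its argument "increments" is a list of rows, each a list of 7 numbers: the shift along the tool's x, y, z in cm, then the turn, a rotation vector about the tool's x, y, z in degrees, then the closure, from 0 (fully open) to 1 (shut). A call has 1 to 20 rows; each row shifts and turns the commanded pose from where the row before left it, along the tool's axes as they then stand; what a row does not reach is not made up. A row lasts 1/10 s, in which the tool goes at most 50 mm and 8.59 degrees, less where a joint would pass 70% of its speed; a pose out of reach is approached as far as the arm can. A call is refused whole if a number of a shift passes 5 or a number of a turn 8.59, either way. A call with a gripper value outside its range is refused whole. The fingers move at their own pace and stop on an object; "squeeze" is the grip in N (left out, the last holds). Time passes only in rows, so rows that do not move let the fingers close. It gives the time, the measured TCP pose, the force and the opening at its end, in the units of the state.
- bot.get_obs(): the state, without advancing time (a new reading comes with each control period).
- bot.read_camera(name): name is "scene" or "side" or "wrist"; returns a dict with "pixels" (420x560x3 uint8, red, green, blue), "vertical_fov" (degrees; the focal length in pixels is half the picture's height over the tangent of half this angle, whatever the lens; pixels are square), "cx", "cy" (the principal point, pixels), "camera_from_world" (4x4, takes a point from world to camera coordinates). Camera axes: x right, y down, z forward; pixel columns grow to the right and rows downward; lengths in m; the calibration is good to about 2 mm. A picture is of the moment at which its call begins. There is no depth.
- bot.hand_in(): hands the job in, once; it reports no verdict.
Trained networks look in a picture, given as the dict that the camera call returned (one of the last four; its "shot" number tells which), for a name from the list of things; names that differ only in an ending like _2 or _b are one class to them, and where a whole thing is asked for, a point or a joint stands for the part that bears it (a point fixed in the world has none). Each returns a list of dicts, best first, with "score" (0 to 1); they miss things now and then, are a little off and sometimes report something else, mostly with a low value. They report only what shows in the picture. A call takes as long as a camera call. They do not tell look-alikes from the thing itself.
- bot.find_in(picture, query): "point" ([column, row] in pixels, amid what is visible of it).
- bot.cut_out(picture, query): "pixels" (420x560 bool, what is visible of it) and "point" ([column, row] in pixels, amid what is visible of it).
- bot.pinpoint(picture, query): "point" ([column, row] in pixels: a listed point, or the origin of a listed thing).
The state is a dict: "t": time; "q": joint angles; "joint_vel": joint speeds; "joint_torque": joint torques, N m; "eef_pos": TCP position; "tool_rot": TCP orientation; "contact_force": force on the tool from outside, world axes, zero at the start; "torque": the same for the moment, N m; "gripper_width": opening from 0.0 (shut) to 1.0 (fully open).
Only numpy, scipy, OpenCV 4.12 (cv2) and the standard library are available. Lean on these libraries where they do the work, as an engineer would, in place of code of your own. Each camera call takes 0.05 s, during which the arm holds its last target.

## Task

Close up the wooden sewing box on the cutting table with the fingertips only, gripping nothing: push both of its open drawers fully home, and push the open lid over and down until it lies flat on the rim, without slamming any of them. Leave the spools in the box and everything else on the table where they are.

Things in the scene. Friction and masses are not known exactly. Their poses are not given: they have to be found in the camera images.
- sewing_box: wooden sewing box, 300 mm wide, 200 mm deep, 122 mm high without its lid; heavy and does not shift. Origin: centre of its footprint on the table. Its own x axis points from the front (drawer side, x = -100 mm) to the back (hinge side, x = +100 mm), y along its width to the left as seen by one who faces the drawers, z up. The open tray on top, above the drawers, has its floor at 86 mm
- lid (a joint): angle of the lid, rad: 0 = lying flat on the rim (shut), pi/2 = upright, more = leaning back over the rear of the box; at most 1.95. The friction hinge keeps the lid wherever it is left, and it never falls by itself; moving it takes about 1 to 5 N near the free edge
- lid_hinge (a point): middle of the hinge line, at the rear upper edge of the box, 122 mm above the table; the line runs along the box's y axis
- lid_mid (a point): centre of the lid panel, a plain board 204 mm (from hinge to free edge) x 300 mm x 10 mm, with no handle; its underside passes through the hinge line. Its axes: z is the normal of the lid's outer face (up when shut), x points from the free edge to the hinge, y along the hinge
- drawer_left (a joint): how far the left drawer stands open, m: 0 = fully home, at most 0.12. Slides along the box's x axis with about 1.5 N of friction and stays where it is left
- drawer_right (a joint): the same for the right drawer
- drawer_left_front (a point): centre of the outer face of the left drawer's front, 47 mm above the table, at y = +74.5 mm in the box's frame; moves with the drawer, and at x = -110 mm in the box's frame when the drawer is home. The front is a flat upright board 146 mm wide, 10 mm thick, from 14 to 80 mm above the table, with a finger cut-out 54 mm wide and 13 mm deep in the middle of its upper edge and no knob. Axes as the box's
- drawer_right_front (a point): centre of the outer face of the right drawer's front, 47 mm above the table, at y = -74.5 mm in the box's frame; moves with the drawer, and at x = -110 mm in the box's frame when the drawer is home. The front is a flat upright board 146 mm wide, 10 mm thick, from 14 to 80 mm above the table, with a finger cut-out 54 mm wide and 13 mm deep in the middle of its upper edge and no knob. Axes as the box's
- spool_a: wooden thread spool, 28 mm across, 32 mm high, standing in a middle compartment of the box's tray, the one nearer the front; origin centre of underside; it stays there, below the shut lid
- spool_b: wooden thread spool, 28 mm across, 32 mm high, standing in a middle compartment of the box's tray, the one nearer the hinge; origin centre of underside; it stays there, below the shut lid
- pattern_weight: steel pattern weight, a flat disc 64 mm across with a small knob, 45 mm high in all; origin centre of underside; bystander, stands on the table in front of the box
- chalk_tin: round metal tin 70 mm across, 22 mm high; origin centre of underside; bystander on the table
- tape_dispenser: black desk tape dispenser 150 x 60 mm, 96 mm high; origin centre of underside; bystander on the table
- shears: tailor's shears lying flat, 250 mm long, 14 mm high; origin at the pivot, on the underside; bystander on the table
- pin_jar: clear jar with a steel cap, 56 mm across, 62 mm high; origin centre of underside; bystander on the table
Things that resemble listed ones, but are neither listed nor needed, are in the scene too. Leave any yellow look-alike of the spool_a alone.

How it is judged:
By the outcome, as a careful person would: the job done as asked, in the order asked, and still so for the second after the job is handed in, with the robot touching nothing.
It also fails if it takes over 64 s, if anything falls off the work surface, if the arm or the gripper's body presses on something with over 40 N, if the wrist force passes 120 N, or if a joint passes its speed limit or range.

## Working session

There is one attempt and no reset: what is moved stays moved. The work goes in short steps, Python scripts to look and compute and a tool call to move; the robot and the scene stay as the last step left them, time stands still between calls to the robot, and variables do not carry over. Pictures are saved under pics/ and viewed, and the job is handed in when it is done.

Besides the shell and the picture viewer there is one more tool, called by a JSON object that holds its "op" and its "data", one argument or row to a line. step_arm: Moves the arm, as the interface text tells. Its arguments: {"type":"object","properties":{"increments":{"type":"array"},"squeeze":{"type":"number"}},"required":["increments"]}

```bash
ls; mkdir -p pics; cat > h.py <<'E'
import numpy as np, cv2
from station import bot
def K(p):
    h=p["pixels"].shape[0]; f=h/2/np.tan(np.radians(p["vertical_fov"])/2)
    return f,p["cx"],p["cy"]
def proj(p,X):
    f,cx,cy=K(p); T=np.array(p["camera_from_world"]); X=np.atleast_2d(X)
    c=X@T[:3,:3].T+T[:3,3]; return np.c_[f*c[:,0]/c[:,2]+cx,f*c[:,1]/c[:,2]+cy]
def ray(p,uv):
    f,cx,cy=K(p); T=np.array(p["camera_from_world"]); R=T[:3,:3]
    d=R.T@np.array([(uv[0]-cx)/f,(uv[1]-cy)/f,1]); return -R.T@T[:3,3], d/np.linalg.norm(d)
def onz(p,uv,z):
    o,d=ray(p,uv); return o+d*(z-o[2])/d[2]
def tri(obs):
    A=np.zeros((3,3));b=np.zeros(3)
    for p,uv in obs:
        o,d=ray(p,uv);M=np.eye(3)-np.outer(d,d);A+=M;b+=M@o
    return np.linalg.solve(A,b)
def save(p,n): cv2.imwrite(f"pics/{n}.png",p["pixels"][:,:,::-1])
E
python3 - <<'E'
from h import *
s=bot.get_obs(); print(s)
ps={}
for n in ("scene","side","wrist"):
    p=bot.read_camera(n); ps[n]=p; save(p,n+"0")
    T=np.array(p["camera_from_world"]); print(n,-T[:3,:3].T@T[:3,3],p["vertical_fov"],T[2,:3])
    for q in ["sewing_box","lid_hinge","lid_mid","drawer_left_front","drawer_right_front","spool_a","pattern_weight","chalk_tin","tape_dispenser","shears","pin_jar"]:
        r=bot.pinpoint(p,q)
        print(q,[(np.round(x["point"],1),round(x["score"],2)) for x in r][:3])
E
```

```text
pics
{'t': 0.0, 'q': array([-0.10809959,  0.47779137,  0.02231935,  1.55644951, -0.01150111,
        1.10931226, -0.08311259]), 'joint_vel': array([-0.00192671,  0.00036633,  0.00196671, -0.00065623,  0.0008343 ,
       -0.0001704 ,  0.00082633]), 'joint_torque': array([-5.45967814e-04, -5.96443820e+01,  1.60769675e+00, -2.81194621e+01,
        1.24063640e-02,  9.39900521e-03,  2.20753498e-05]), 'eef_pos': array([ 6.74403957e-01, -2.47586539e-06,  2.30332001e-01]), 'tool_rot': array([ 6.29344555e-05,  9.99999580e-01,  1.31142450e-05, -9.14172579e-04]), 'contact_force': array([-1.02344636, -0.93854023,  0.42817209]), 'torque': array([-0.00309408, -0.02136499, -0.01835478]), 'gripper_width': 1.0027612989029655}
scene [0.80448718 0.36154224 0.84886916] 52.53702614356957 [-0.30280898 -0.49243929 -0.81597198]
sewing_box [(array([321.2, 296.3]), 0.87)]
lid_hinge [(array([350.4, 317.8]), 0.63)]
lid_mid [(array([369.2, 316. ]), 0.72)]
drawer_left_front [(array([322.2, 211.9]), 0.79)]
drawer_right_front [(array([262.2, 237. ]), 0.93)]
spool_a [(array([309.8, 256.5]), 0.81), (array([334.8, 309
[... 696 characters left out ...]
0.74), (array([210.9, 146.1]), 0.74)]
chalk_tin [(array([332.9, 302.8]), 0.88), (array([211.8, 145.3]), 0.37)]
tape_dispenser [(array([421.6, 267.3]), 0.97)]
shears [(array([406.4, 321.3]), 0.58)]
pin_jar [(array([368.8, 219.9]), 0.95)]
wrist [0.6764245  0.08341334 0.37434858] 58.123494963201495 [ 0.00098544 -0.32289769 -0.94643336]
sewing_box [(array([148.1,  64.3]), 0.93)]
lid_hinge []
lid_mid []
drawer_left_front [(array([ 43.9, 229.8]), 0.62)]
drawer_right_front [(array([197. , 255.8]), 0.71)]
spool_a [(array([115.4, 138.7]), 0.9), (array([ 40.4, 232.6]), 0.44)]
pattern_weight []
chalk_tin []
tape_dispenser []
shears [(array([227.4, 370.2]), 0.58)]
pin_jar [(array([231.1, 370.1]), 0.62)]
```

View pics/scene0.png

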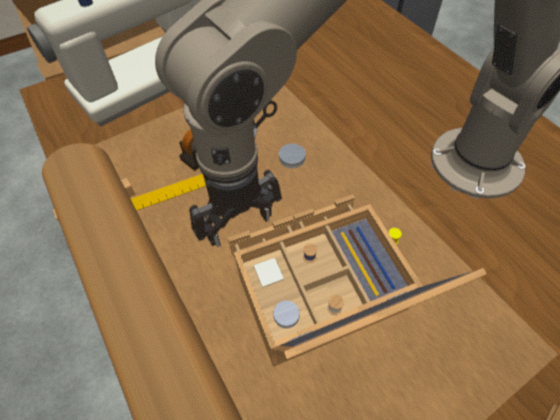

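View pics/side0.png

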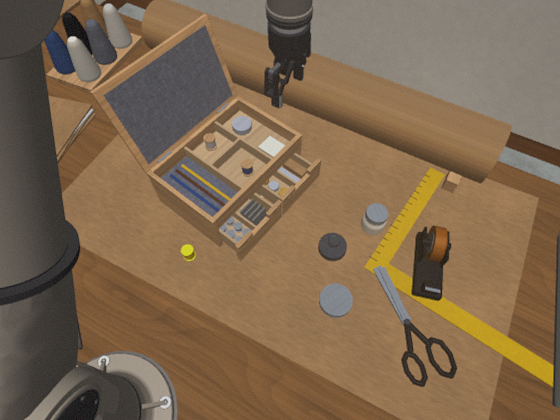

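View pics/wrist0.png

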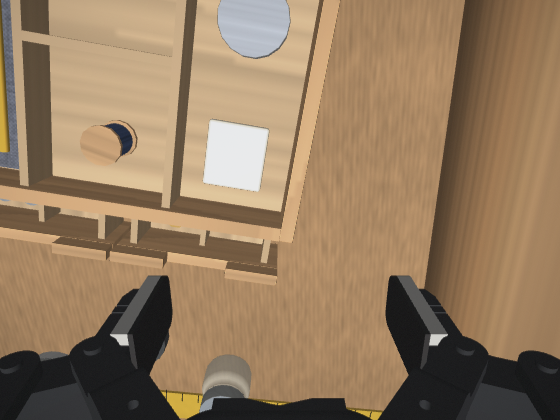

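```bash
cat >> h.py <<'E'
def boxpts(x,y,th,L,dl,dr):
    """returns dict of world polylines"""
    c,s=np.cos(th),np.sin(th); R=np.array([[c,-s,0],[s,c,0],[0,0,1]])
    W=lambda P:np.array(P)@R.T+[x,y,0]
    rim=[[-.1,-.15,.122],[-.1,.15,.122],[.1,.15,.122],[.1,-.15,.122],[-.1,-.15,.122]]
    e=[.1-.204*np.cos(L),.122+.204*np.sin(L)]
    n=[.010*np.sin(L),.010*np.cos(L)]
    lid=[[.1,-.15,.122],[e[0],-.15,e[1]],[e[0],.15,e[1]],[.1,.15,.122]]
    lid2=[[a+n[0],b,z+n[1]] for a,b,z in lid]
    def dr_(d,yc): 
        X=-.11-d; return [[X,yc-.073,.08],[X,yc+.073,.08],[X,yc+.073,.014],[X,yc-.073,.014],[X,yc-.073,.08]]
    return dict(rim=W(rim),lid=W(lid),lid2=W(lid2),dl=W(dr_(dl,.0745)),dr=W(dr_(dr,-.0745)))
def overlay(p,prm,n,scale=1):
    im=np.ascontiguousarray(p["pixels"][:,:,::-1])
    for k,col in zip(("rim","lid","lid2","dl","dr"),((0,255,0),(0,0,255),(255,0,255),(255,0,0),(0,255,255))):
        uv=proj(p,boxpts(*prm)[k]); cv2.polylines(im,[np.int32(np.round(uv*16))],False,col,1,cv2.LINE_AA,4)
    cv2.imwrite(f"pics/{n}.png",im)
E
python3 - <<'E'
from h import *
from scipy.optimize import least_squares
a=bot.read_camera("scene");b=bot.read_camera("side")
P={}
for q in ["sewing_box","lid_hinge","lid_mid","drawer_left_front","drawer_right_front","pattern_weight","chalk_tin"]:
    o=[]
    for p in (a,b):
        r=bot.pinpoint(p,q)
        if r:o.append((p,r[0]["point"]))
    if len(o)==2: P[q]=(tri(o),o);print(q,np.round(P[q][0],3))
def model(v):
    x,y,th,L,dl,dr=v;c,s=np.cos(th),np.sin(th)
    W=lambda X,Y,Z:[x+c*X-s*Y,y+s*X+c*Y,Z]
    return dict(sewing_box=W(0,0,0),lid_hinge=W(.1,0,.122),lid_mid=W(.1-.102*np.cos(L)+.005*np.sin(L),0,.122+.102*np.sin(L)+.005*np.cos(L)),
     drawer_left_front=W(-.11-dl,.0745,.047),drawer_right_front=W(-.11-dr,-.0745,.047))
def res(v):
    m=model(v);return np.concatenate([proj(p,m[q])[0]-uv for q in m for p,uv in P[q][1]])
h=P["lid_hinge"][0];g=P["sewing_box"][0];th=np.arctan2(h[1]-g[1],h[0]-g[0])
f=least_squares(res,[g[0],g[1],th,1.7,.03,.03],loss="soft_l1",f_scale=2)
print(np.round(f.x,4),np.round(res(f.x),1))
overlay(a,f.x,"ovA");overlay(b,f.x,"ovB");w=bot.read_camera("wrist");overlay(w,f.x,"ovW")
E
```

```text
sewing_box [ 0.558  0.091 -0.   ]
lid_hinge [0.573 0.19  0.125]
drawer_left_front [ 0.449 -0.06   0.05 ]
drawer_right_front [ 0.604 -0.082  0.046]
pattern_weight [ 0.51  -0.212 -0.006]
chalk_tin [ 0.402 -0.267  0.011]Traceback (most recent call last):
  File "<stdin>", line 19, in <module>
    return func(*args, **kwargs)
    vector_fun = VectorFunction(
        fun_wrapped,
    ...<6 lines>...
        workers=workers
    )
    self._update_fun()
    ~~~~~~~~~~~~~~~~^^
    self.f = self.fun_wrapped(xp_copy(self.x))
             ~~~~~~~~~~~~~~~~^^^^^^^^^^^^^^^^^
    return np.atleast_1d(self.fun(x))
                         ~~~~~~~~^^^
    return self.f(x, *self.args, **self.kwargs)
           ~~~~~~^^^^^^^^^^^^^^^^^^^^^^^^^^^^^^
  File "<stdin>", line 17, in res
KeyError: 'lid_mid'
```

```bash
cat > fit.py <<'E'
from h import *
from scipy.optimize import least_squares
def model(v):
    x,y,th,L,dl,dr=v;c,s=np.cos(th),np.sin(th)
    W=lambda X,Y,Z:[x+c*X-s*Y,y+s*X+c*Y,Z]
    return dict(sewing_box=W(0,0,0),lid_hinge=W(.1,0,.122),lid_mid=W(.1-.102*np.cos(L)+.005*np.sin(L),0,.122+.102*np.sin(L)+.005*np.cos(L)),
     drawer_left_front=W(-.11-dl,.0745,.047),drawer_right_front=W(-.11-dr,-.0745,.047))
def fit(pics,v0):
    O=[]
    for p in pics:
        for q in model(v0):
            r=bot.pinpoint(p,q)
            if r and r[0]["score"]>.3: O.append((p,q,r[0]["point"]))
    def res(v):
        m=model(v);return np.concatenate([proj(p,m[q])[0]-uv for p,q,uv in O])
    f=least_squares(res,v0,loss="soft_l1",f_scale=2)
    print(np.round(f.x,4)); rr=res(f.x).reshape(-1,2)
    for (p,q,uv),e in zip(O,rr): print(p["shot"],q,np.round(uv,0),np.round(e,1))
    return f.x
E
python3 - <<'E'
from fit import *
a=bot.read_camera("scene");b=bot.read_camera("side");w=bot.read_camera("wrist")
v=fit([a,b,w],[.558,.091,1.42,1.8,.04,.06])
overlay(a,v,"ovA");overlay(b,v,"ovB");overlay(w,v,"ovW")
E
```

```text
[0.5553 0.0894 1.3992 1.8701 0.0519 0.053 ]
6 sewing_box [320. 296.] [ 1.3 -1.1]
6 lid_hinge [352. 318.] [-3.1 -2. ]
6 lid_mid [370. 314.] [-4.  0.]
6 drawer_left_front [323. 212.] [-1.2  0.8]
6 drawer_right_front [257. 234.] [ 3.7 -0.5]
7 sewing_box [234. 183.] [-3.  -1.3]
7 lid_hinge [195. 130.] [-1.   0.7]
7 lid_mid [176.  95.] [-1.7 -2. ]
7 drawer_left_front [259. 231.] [ 1.7 -1.4]
7 drawer_right_front [304. 188.] [-2.9 -1.7]
8 sewing_box [149.  66.] [-1.2 -0.4]
8 drawer_left_front [ 43. 231.] [-1.7 -0. ]
8 drawer_right_front [197. 255.] [3.  1.5]
```

```bash
python3 - <<'E'
import cv2
a=cv2.imread("pics/ovA.png")[170:380,200:500];b=cv2.imread("pics/ovB.png")[0:270,70:350]
cv2.imwrite("pics/cA.png",cv2.resize(a,None,fx=2.6,fy=2.6,interpolation=2));cv2.imwrite("pics/cB.png",cv2.resize(b,None,fx=2.2,fy=2.2,interpolation=2))
E
```

```text
(no output)
```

View pics/cA.png

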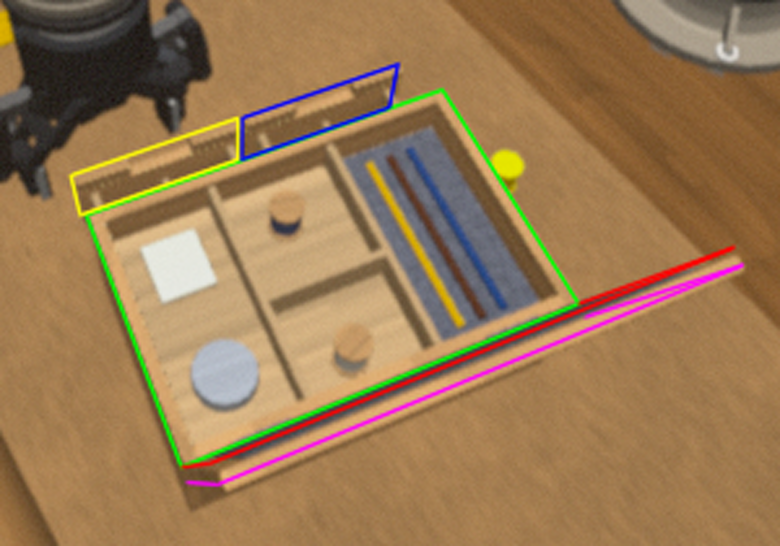

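View pics/cB.png

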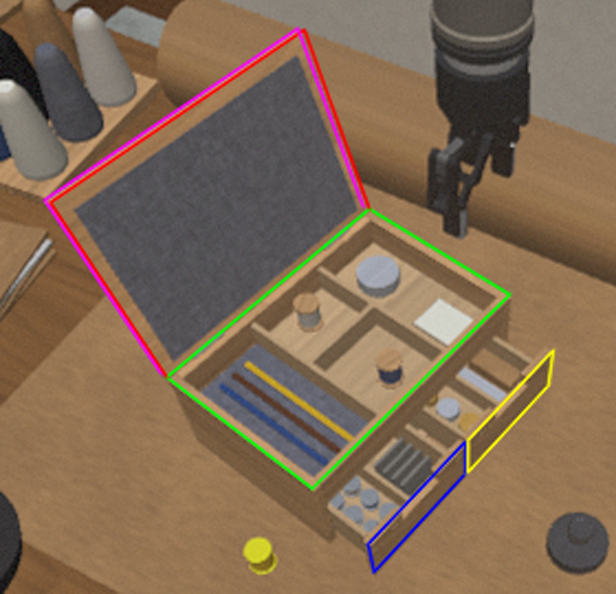

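View pics/ovW.png

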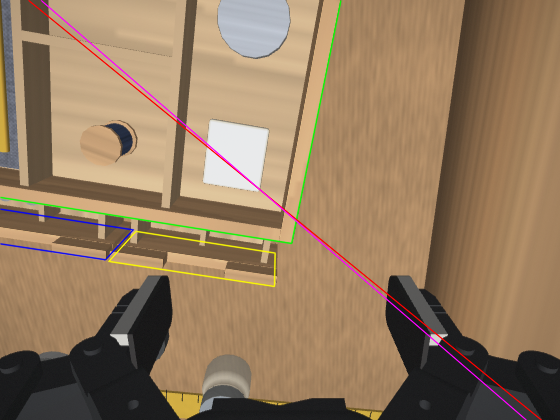

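```bash
cat >> h.py <<'E'
from scipy.spatial.transform import Rotation as Ro
V=np.array([0.5553,0.0894,1.3992,1.8701,0.0519,0.053])
def Rb(): c,s=np.cos(V[2]),np.sin(V[2]); return np.array([[c,-s,0],[s,c,0],[0,0,1]])
def b2w(P): return Rb()@np.array(P)+[V[0],V[1],0]
def w2b(P): return Rb().T@(np.array(P)-[V[0],V[1],0])
def st(s=None):
    s=s or bot.get_obs(); q=s["tool_rot"]; R=Ro.from_quat([q[1],q[2],q[3],q[0]]).as_matrix()
    return s["eef_pos"],R
def goal(P,tilt=0):
    """box pos; tilt deg about tool x; prints total shift (cm, in CURRENT tool axes and in final axes) and turn"""
    p,R=st(); B=Rb()
    G=np.c_[-B[:,1],-B[:,0],[0,0,-1]]@Ro.from_euler("x",tilt,degrees=True).as_matrix()
    d=b2w(P)-p
    print("box pos now",np.round(w2b(p),4),"goal w",np.round(b2w(P),3),"shift now-axes cm",np.round(R.T@d*100,2),"goal-axes",np.round(G.T@d*100,2),
     "turn deg",np.round(np.degrees(Ro.from_matrix(R.T@G).as_rotvec()),2))
def F():
    s=bot.get_obs(); print("t",round(s["t"],2),"box",np.round(w2b(s["eef_pos"]),4),"F box",np.round(Rb().T@s["contact_force"],2),"q",np.round(s["q"],2),"w",round(s["gripper_width"],2))
E
python3 - <<'E'
from h import *
b=bot.read_camera("side")
for n,uv,z in [("jar",(375,228),0),("weight",(332,252),0),("tin",(336,302),0),("rackcorner",(90,92),0.05),("rack cone tip",(110,10),.1),("rack low",(60,85),0.03),("roll",(240,45),.1),("ruler",(380,265),0),("yellow",(188,258),0)]:
    P=onz(b,uv,z);print(n,np.round(P,3),np.round(w2b(P),3))
goal([-.163-.05-.011,-.0745,.15],20);goal([-.163-.05-.011,-.0745,.05],20)
E
```

```text
jar [ 0.61  -0.277  0.   ] [-0.352 -0.116  0.   ]
weight [ 0.505 -0.215  0.   ] [-0.308 -0.002  0.   ]
tin [ 0.404 -0.272  0.   ] [-0.382  0.088  0.   ]
rackcorner [0.591 0.565 0.05 ] [0.474 0.046 0.05 ]
rack cone tip [0.85  0.697 0.1  ] [ 0.649 -0.187  0.1  ]
rack low [0.583 0.679 0.03 ] [0.586 0.074 0.03 ]
roll [0.905 0.273 0.1  ] [ 0.241 -0.314  0.1  ]
ruler [ 0.528 -0.323  0.   ] [-0.411 -0.044  0.   ]
yellow [0.333 0.063 0.   ] [-0.064  0.214  0.   ]
box pos now [-0.0676 -0.1332  0.2313] goal w [ 0.59  -0.144  0.15 ] shift now-axes cm [-8.46 14.41  8.13] goal-axes [-5.87 17.48  2.29] turn deg [19.95  1.71  9.73]
box pos now [-0.0676 -0.1332  0.2313] goal w [ 0.59  -0.144  0.05 ] shift now-axes cm [-8.46 14.41 18.13] goal-axes [-5.87 20.9  11.69] turn deg [19.95  1.71  9.73]
```

{"op": "step_arm", "data": {
  "increments": [
    [-0.8,1.4,0.8,0,0,0,1],
    [-0.8,1.4,0.8,0,0,0,1],
    [-0.8,1.4,0.8,0,0,0,1],
    [-0.9,1.5,0.8,0,0,0,1],
    [-0.9,1.5,0.8,0,0,0,1],
    [-0.9,1.5,0.8,0,0,0,1],
    [-0.9,1.5,0.8,0,0,0,1],
    [-0.8,1.4,0.8,0,0,0,1],
    [-0.8,1.4,0.8,0,0,0,1],
    [-0.8,1.4,0.9,0,0,0,1],
    [0,0,0,4,0.34,1.95,1],
    [0,0,0,4,0.34,1.95,1],
    [0,0,0,4,0.34,1.95,1],
    [0,0,0,4,0.34,1.95,1],
    [0,0,0,4,0.34,1.95,1],
    [0,0,0,0,0,0,1],
    [0,0,0,0,0,0,1],
    [0,0,0,0,0,0,1]
  ]
}}

```text
t: 5.35
eef_pos: [0.5913, -0.143, 0.1504]
tool_rot: [-0.173, 0.981, -0.083, 0.015]
contact_force: [-0.2, 1.0, 0.6]
gripper_width: -0.0
```

```bash
python3 - <<'E'
from h import *
F();goal([-.163-.05-.011,-.0745,.05],20)
w=bot.read_camera("wrist");save(w,"w1")
E
```

```text
t 5.35 box [-0.2229 -0.0751  0.1504] F box [0.98 0.35 0.57] q [ 0.37  0.5  -0.07  1.76 -0.38  0.96  0.37] w -0.0
box pos now [-0.2229 -0.0751  0.1504] goal w [ 0.59  -0.144  0.05 ] shift now-axes cm [-0.06  3.54  9.39] goal-axes [-0.06  3.54  9.39] turn deg [-0.01  0.04  0.11]
```

View pics/w1.png

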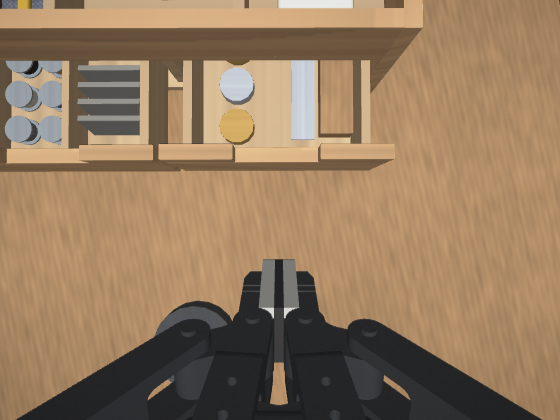

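The wrist view shows both drawer fronts (rows ~145–170) and the shut fingertips (279, 262) in front of the right drawer's cut-out. I'll descend next.

{"op": "step_arm", "data": {
  "increments": [
    [0,0.36,0.94,0,0,0,1],
    [0,0.36,0.94,0,0,0,1],
    [0,0.36,0.94,0,0,0,1],
    [0,0.36,0.94,0,0,0,1],
    [0,0.36,0.94,0,0,0,1],
    [0,0.36,0.94,0,0,0,1],
    [0,0.36,0.94,0,0,0,1],
    [0,0.36,0.94,0,0,0,1],
    [0,0.36,0.94,0,0,0,1],
    [0,0.36,0.94,0,0,0,1],
    [0,0,0,0,0,0,1],
    [0,0,0,0,0,0,1]
  ]
}}

```text
t: 6.6
eef_pos: [0.5907, -0.1456, 0.0495]
tool_rot: [-0.174, 0.981, -0.085, 0.015]
contact_force: [0.2, -0.2, 0.7]
gripper_width: -0.001
```

```bash
python3 - <<'E'
from h import *
F();goal([-.121,-.0745,.05],20)
E
```

```text
t 6.6 box [-0.2255 -0.075   0.0495] F box [-0.11 -0.24  0.67] q [ 0.39  0.64 -0.09  1.81 -0.42  0.79  0.45] w -0.0
box pos now [-0.2255 -0.075   0.0495] goal w [ 0.608 -0.043  0.05 ] shift now-axes cm [-0.05 -9.83  3.53] goal-axes [-0.05 -9.84  3.52] turn deg [-0.06  0.03 -0.04]
```

{"op": "step_arm", "data": {
  "increments": [
    [0,-0.47,0.17,0,0,0,1],
    [0,-0.47,0.17,0,0,0,1],
    [0,-0.47,0.17,0,0,0,1],
    [0,-0.47,0.17,0,0,0,1],
    [0,-0.47,0.17,0,0,0,1],
    [0,-0.38,0.14,0,0,0,1],
    [0,-0.38,0.14,0,0,0,1],
    [0,-0.38,0.14,0,0,0,1],
    [0,-0.38,0.14,0,0,0,1],
    [0,-0.38,0.14,0,0,0,1],
    [0,-0.38,0.14,0,0,0,1],
    [0,-0.38,0.14,0,0,0,1],
    [0,-0.38,0.14,0,0,0,1],
    [0,-0.38,0.14,0,0,0,1],
    [0,-0.38,0.14,0,0,0,1],
    [0,-0.38,0.14,0,0,0,1],
    [0,-0.38,0.14,0,0,0,1],
    [0,-0.38,0.14,0,0,0,1]
  ]
}}

```text
t: 8.4
eef_pos: [0.604, -0.0687, 0.0496]
tool_rot: [-0.173, 0.981, -0.085, 0.015]
contact_force: [-1.1, -0.7, 2.2]
gripper_width: -0.002
```

```bash
python3 - <<'E'
from h import *
F()
w=bot.read_camera("wrist");save(w,"w2")
E
```

```text
t 8.4 box [-0.1475 -0.0749  0.0496] F box [-0.89  0.92  2.2 ] q [ 0.28  0.62 -0.11  1.84 -0.43  0.73  0.35] w -0.0
```

View pics/w2.png

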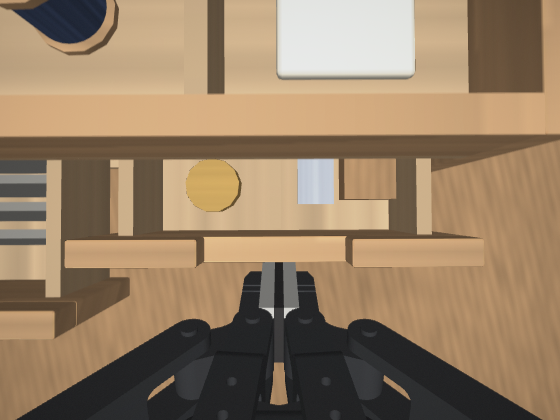

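The right drawer is moving with the fingertips (its front is now at rows 237–265). I'll keep pushing, slower.

{"op": "step_arm", "data": {
  "increments": [
    [0,-0.28,0.1,0,0,0,1],
    [0,-0.28,0.1,0,0,0,1],
    [0,-0.28,0.1,0,0,0,1],
    [0,-0.28,0.1,0,0,0,1],
    [0,-0.28,0.1,0,0,0,1],
    [0,-0.19,0.07,0,0,0,1],
    [0,-0.19,0.07,0,0,0,1],
    [0,-0.14,0.05,0,0,0,1],
    [0,-0.14,0.05,0,0,0,1],
    [0,0,0,0,0,0,1]
  ]
}}

```text
t: 9.45
eef_pos: [0.6077, -0.0471, 0.0496]
tool_rot: [-0.174, 0.981, -0.084, 0.015]
contact_force: [0.2, -0.8, -0.7]
gripper_width: -0.001
```

```bash
python3 - <<'E'
from h import *
F()
E
```

```text
t 9.45 box [-0.1255 -0.0749  0.0496] F box [-0.74 -0.35 -0.75] q [ 0.25  0.62 -0.12  1.85 -0.44  0.72  0.32] w -0.0
```

{"op": "step_arm", "data": {
  "increments": [
    [0,-0.14,0.05,0,0,0,1],
    [0,-0.14,0.05,0,0,0,1],
    [0,-0.09,0.03,0,0,0,1],
    [0,-0.09,0.03,0,0,0,1],
    [0,0,0,0,0,0,1]
  ]
}}

```text
t: 9.95
eef_pos: [0.6086, -0.0425, 0.0497]
tool_rot: [-0.173, 0.981, -0.084, 0.015]
contact_force: [-1.0, -1.0, -1.3]
gripper_width: 0.001
```

```bash
python3 - <<'E'
from h import *
F()
w=bot.read_camera("wrist");save(w,"w3")
E
```

```text
t 9.95 box [-0.1208 -0.075   0.0497] F box [-1.16  0.84 -1.28] q [ 0.24  0.62 -0.12  1.85 -0.44  0.71  0.31] w 0.0
```

View pics/w3.png

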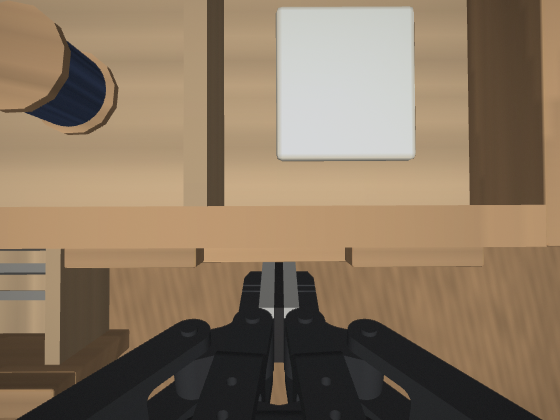

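Nearly home, but there's no stop force yet. I'll continue in 1 mm rows.

{"op": "step_arm", "data": {
  "increments": [
    [0,-0.09,0.03,0,0,0,1],
    [0,-0.09,0.03,0,0,0,1],
    [0,-0.09,0.03,0,0,0,1],
    [0,0,0,0,0,0,1]
  ]
}}

```text
t: 10.4
eef_pos: [0.6088, -0.0413, 0.0497]
tool_rot: [-0.173, 0.981, -0.085, 0.015]
contact_force: [-2.3, -4.7, 1.3]
gripper_width: 0.004
```

```bash
python3 - <<'E'
from h import *
F()
E
```

```text
t 10.4 box [-0.1197 -0.0751  0.0497] F box [-5.01  1.51  1.35] q [ 0.24  0.62 -0.12  1.85 -0.44  0.71  0.31] w 0.0
```

{"op": "step_arm", "data": {
  "increments": [
    [0,-0.09,0.03,0,0,0,1],
    [0,-0.09,0.03,0,0,0,1],
    [0,0,0,0,0,0,1],
    [0,0,0,0,0,0,1]
  ]
}}

```text
t: 10.8
eef_pos: [0.6089, -0.0412, 0.0497]
tool_rot: [-0.172, 0.981, -0.086, 0.015]
contact_force: [-2.8, -8.2, 3.2]
gripper_width: -0.004
```

```bash
python3 - <<'E'
from h import *
F();goal([-.225,.0745,.05],20)
E
```

```text
t 10.8 box [-0.1195 -0.0751  0.0497] F box [-8.55  1.37  3.2 ] q [ 0.23  0.62 -0.12  1.85 -0.44  0.71  0.31] w -0.0
box pos now [-0.1195 -0.0751  0.0497] goal w [ 0.443 -0.12   0.05 ] shift now-axes cm [-14.93   9.95  -3.62] goal-axes [-14.96   9.9   -3.64] turn deg [ 0.13 -0.04 -0.15]
```

{"op": "step_arm", "data": {
  "increments": [
    [0,0.47,-0.17,0,0,0,1],
    [0,0.94,-0.34,0,0,0,1],
    [0,1.2,-0.44,0,0,0,1],
    [0,1.2,-0.44,0,0,0,1],
    [0,1.2,-0.44,0,0,0,1],
    [0,1.2,-0.44,0,0,0,1],
    [0,1.2,-0.44,0,0,0,1],
    [0,0.6,-0.22,0,0,0,1],
    [-1,0,0,0,0,0,1],
    [-1.5,0,0,0,0,0,1],
    [-1.5,0,0,0,0,0,1],
    [-1.5,0,0,0,0,0,1],
    [-1.5,0,0,0,0,0,1],
    [-1.5,0,0,0,0,0,1],
    [-1.5,0,0,0,0,0,1],
    [-1.5,0,0,0,0,0,1],
    [-1.5,0,0,0,0,0,1],
    [-1.5,0,0,0,0,0,1],
    [-0.5,0,0,0,0,0,1],
    [0,0,0,0,0,0,1]
  ]
}}

```text
t: 12.8
eef_pos: [0.4462, -0.0958, 0.0501]
tool_rot: [-0.174, 0.981, -0.084, 0.014]
contact_force: [0.6, -0.8, -0.6]
gripper_width: -0.002
```

```bash
python3 - <<'E'
from h import *
F();goal([-.119,.0745,.05],20)
w=bot.read_camera("wrist");save(w,"w4")
E
```

```text
t 12.8 box [-0.2011  0.0758  0.0501] F box [-0.69 -0.68 -0.56] q [ 0.45  0.47 -0.16  2.16 -0.48  0.62  0.55] w -0.0
box pos now [-0.2011  0.0758  0.0501] goal w [ 0.462 -0.015  0.05 ] shift now-axes cm [ 0.14 -7.71  2.83] goal-axes [ 0.13 -7.71  2.82] turn deg [-0.06  0.05 -0.01]
```

View pics/w4.png

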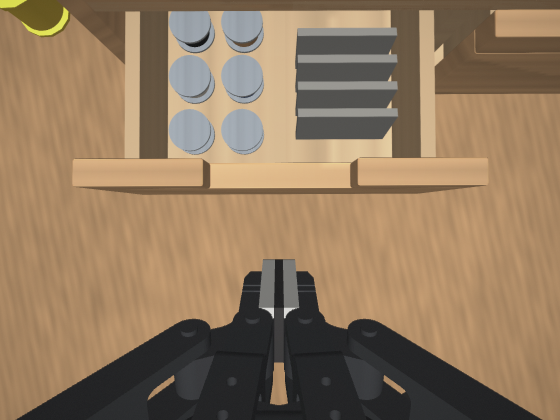

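The fingertips are centred on the left drawer's front (cut-out at columns 208–355). I'll push it now.

{"op": "step_arm", "data": {
  "increments": [
    [0,-0.28,0.1,0,0,0,1],
    [0,-0.38,0.14,0,0,0,1],
    [0,-0.38,0.14,0,0,0,1],
    [0,-0.38,0.14,0,0,0,1],
    [0,-0.38,0.14,0,0,0,1],
    [0,-0.38,0.14,0,0,0,1],
    [0,-0.38,0.14,0,0,0,1],
    [0,-0.38,0.14,0,0,0,1],
    [0,-0.38,0.14,0,0,0,1],
    [0,-0.38,0.14,0,0,0,1],
    [0,-0.38,0.14,0,0,0,1],
    [0,-0.38,0.14,0,0,0,1],
    [0,-0.38,0.14,0,0,0,1],
    [0,-0.38,0.14,0,0,0,1],
    [0,-0.38,0.14,0,0,0,1],
    [0,-0.28,0.1,0,0,0,1],
    [0,-0.28,0.1,0,0,0,1],
    [0,-0.19,0.07,0,0,0,1],
    [0,-0.19,0.07,0,0,0,1],
    [0,0,0,0,0,0,1]
  ]
}}

```text
t: 14.85
eef_pos: [0.459, -0.0274, 0.0499]
tool_rot: [-0.174, 0.981, -0.084, 0.015]
contact_force: [-0.4, -0.6, 0.7]
gripper_width: 0.001
```

```bash
python3 - <<'E'
from h import *
F()
E
```

```text
t 14.85 box [-0.1315  0.075   0.0499] F box [-0.64  0.32  0.72] q [ 0.34  0.46 -0.2   2.19 -0.52  0.55  0.43] w 0.0
```

{"op": "step_arm", "data": {
  "increments": [
    [0,-0.14,0.05,0,0,0,1],
    [0,-0.14,0.05,0,0,0,1],
    [0,-0.14,0.05,0,0,0,1],
    [0,-0.14,0.05,0,0,0,1],
    [0,-0.14,0.05,0,0,0,1],
    [0,-0.09,0.03,0,0,0,1],
    [0,-0.09,0.03,0,0,0,1],
    [0,-0.09,0.03,0,0,0,1],
    [0,-0.09,0.03,0,0,0,1],
    [0,-0.09,0.03,0,0,0,1],
    [0,0,0,0,0,0,1]
  ]
}}

```text
t: 15.95
eef_pos: [0.4609, -0.0164, 0.05]
tool_rot: [-0.173, 0.981, -0.085, 0.015]
contact_force: [-2.1, -3.5, -1.9]
gripper_width: -0.001
```

```bash
python3 - <<'E'
from h import *
F()
E
```

```text
t 15.95 box [-0.1203  0.0749  0.05  ] F box [-3.79  1.5  -1.85] q [ 0.31  0.46 -0.2   2.2  -0.52  0.54  0.41] w -0.0
```

{"op": "step_arm", "data": {
  "increments": [
    [0,-0.09,0.03,0,0,0,1],
    [0,-0.09,0.03,0,0,0,1],
    [0,-0.09,0.03,0,0,0,1],
    [0,0,0,0,0,0,1],
    [0,0,0,0,0,0,1]
  ]
}}

```text
t: 16.45
eef_pos: [0.461, -0.0161, 0.0498]
tool_rot: [-0.172, 0.981, -0.086, 0.015]
contact_force: [-5.6, -12.0, 2.4]
gripper_width: 0.001
```

```bash
python3 - <<'E'
from h import *
F()
a=bot.read_camera("side");save(a,"s5");w=bot.read_camera("wrist");save(w,"w5")
im=cv2.imread("pics/s5.png")[80:280,100:360];cv2.imwrite("pics/s5c.png",cv2.resize(im,None,fx=2.8,fy=2.8))
goal([-.16,.0745,.15],0);goal([.23,-.01,.40],0)
E
```

```text
t 16.45 box [-0.12    0.0749  0.0498] F box [-12.77   3.49   2.4 ] q [ 0.31  0.45 -0.2   2.2  -0.52  0.54  0.41] w 0.0
box pos now [-0.12    0.0749  0.0499] goal w [ 0.455 -0.056  0.15 ] shift now-axes cm [  0.05   0.36 -10.78] goal-axes [  0.04   4.   -10.01] turn deg [-19.87  -0.03  -0.19]
box pos now [-0.12    0.0749  0.0499] goal w [0.604 0.314 0.4  ] shift now-axes cm [  8.37 -44.85 -21.02] goal-axes [  8.49 -35.   -35.01] turn deg [-19.87  -0.03  -0.19]
```

View pics/s5c.png

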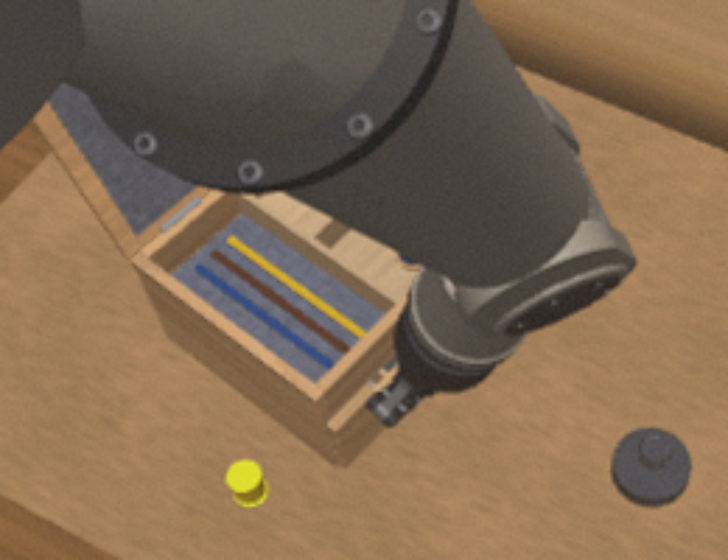

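View pics/w5.png

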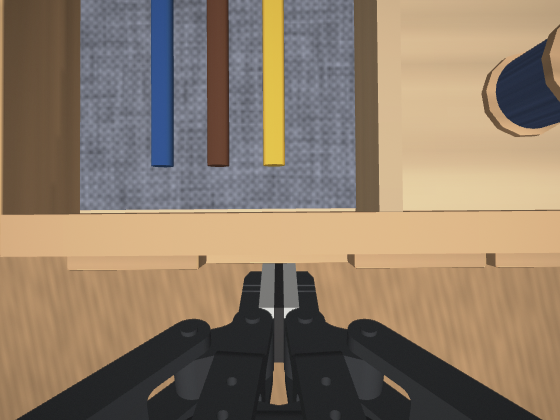

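Both fronts are flush against the box: drawer edges at row ~268 for both, and a 12.8 N stop force on the left drawer. Now I'll retreat, go upright and rise.

{"op": "step_arm", "data": {
  "increments": [
    [0,0.5,-0.18,0,0,0,1],
    [0,0.94,-0.34,0,0,0,1],
    [0,0.94,-0.34,0,0,0,1],
    [0,0.94,-0.34,0,0,0,1],
    [0,0.94,-0.34,0,0,0,1],
    [0,0,0,-4,0,0,1],
    [0,0,0,-4,0,0,1],
    [0,0,0,-4,0,0,1],
    [0,0,0,-4,0,0,1],
    [0,0,0,-4,0,0,1],
    [0,0,-1.5,0,0,0,1],
    [0,0,-2,0,0,0,1],
    [0,0,-2,0,0,0,1],
    [0,0,-2,0,0,0,1],
    [0,0,-2,0,0,0,1],
    [0.3,-0.5,-2,0,0,0,1],
    [0.3,-1,-2,0,0,0,1],
    [0.3,-1,-2,0,0,0,1],
    [0.3,-1,-2,0,0,0,1],
    [0.3,-1,-2,0,0,0,1]
  ]
}}

```text
t: 18.55
eef_pos: [0.4761, -0.0162, 0.2459]
tool_rot: [-0.0, 0.996, -0.086, -0.0]
contact_force: [-0.3, 0.8, -1.0]
gripper_width: -0.0
```

```bash
python3 - <<'E'
from h import *
F()
goal([.02,.03,.40],0);goal([.23,-.01,.40],0)
b=bot.read_camera("side");save(b,"s6");b=bot.read_camera("scene");save(b,"c6")
E
```

```text
t 18.55 box [-0.1176  0.06    0.2459] F box [ 0.73  0.44 -1.02] q [-0.23  0.13  0.15  2.01 -0.02  1.01 -0.24] w -0.0
box pos now [-0.1176  0.06    0.2459] goal w [0.529 0.114 0.4  ] shift now-axes cm [  2.98 -13.77 -15.4 ] goal-axes [  3.   -13.76 -15.41] turn deg [-0.04  0.05 -0.04]
box pos now [-0.1176  0.06    0.2459] goal w [0.604 0.314 0.4  ] shift now-axes cm [  6.96 -34.78 -15.39] goal-axes [  7.   -34.76 -15.41] turn deg [-0.04  0.05 -0.04]
```

View pics/c6.png

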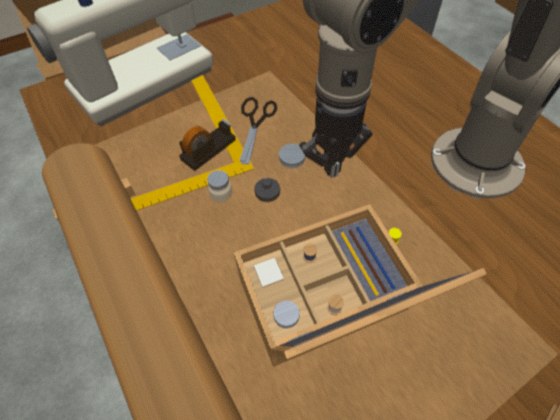

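The scene view shows both drawers shut, the lid still open (edge from (287,356) to (485,272)), and nothing else moved. I'll go over and behind the lid.

{"op": "step_arm", "data": {
  "increments": [
    [0.3,-0.4,-2,0,0,0,1],
    [0.3,-0.6,-2,0,0,0,1],
    [0.3,-0.6,-2,0,0,0,1],
    [0.3,-0.6,-2,0,0,0,1],
    [0.3,-0.6,-2,0,0,0,1],
    [0.3,-0.8,-2,0,0,0,1],
    [0.3,-1,-2,0,0,0,1],
    [0.4,-1.6,-1.4,0,0,0,1],
    [0.4,-2.4,0,0,0,0,1],
    [0.4,-2.4,0,0,0,0,1],
    [0.4,-2.4,0,0,0,0,1],
    [0.4,-2.4,0,0,0,0,1],
    [0.4,-2.4,0,0,0,0,1],
    [0.4,-2.4,0,0,0,0,1],
    [0.4,-2.4,0,0,0,0,1],
    [0.4,-2.4,0,0,0,0,1],
    [0.4,-2.4,0,0,0,0,1],
    [0.4,-2.4,0,0,0,0,1],
    [0.4,-2.4,0,0,0,0,1],
    [0.4,-2.4,0,0,0,0,1]
  ]
}}

```text
t: 20.65
eef_pos: [0.6085, 0.3159, 0.3978]
tool_rot: [0.0, 0.996, -0.086, -0.001]
contact_force: [-0.0, 0.0, -0.3]
gripper_width: 0.002
```

```bash
python3 - <<'E'
from h import *
F()
goal([.24,-.01,.285],0)
b=bot.read_camera("wrist");save(b,"w7");b=bot.read_camera("side");save(b,"s7")
E
```

```text
t 20.65 box [ 0.2323 -0.0138  0.3978] F box [ 0.01  0.03 -0.35] q [-0.57  0.41  0.    1.29 -0.    1.45 -0.74] w 0.0
box pos now [ 0.2323 -0.0138  0.3978] goal w [0.606 0.324 0.285] shift now-axes cm [-0.36 -0.78 11.28] goal-axes [-0.38 -0.77 11.28] turn deg [ 0.05  0.11 -0.06]
```

View pics/w7.png

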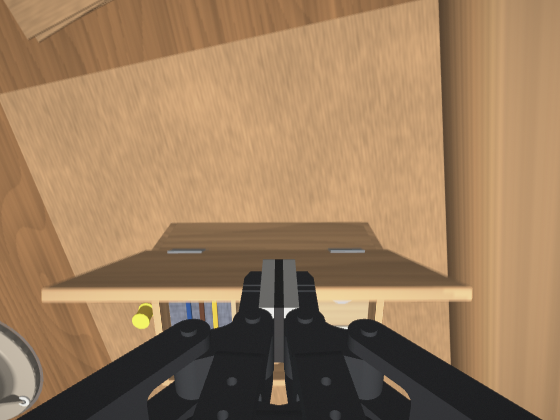

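View pics/s7.png

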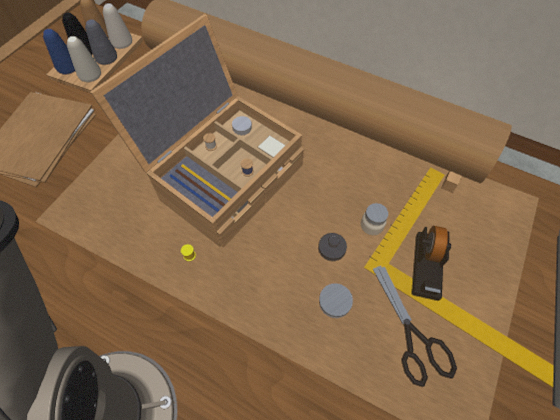

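```bash
python3 - <<'E'
from h import *
w=bot.read_camera("wrist")
for L in (1.8,1.84,1.87,1.9,1.95):
    P=boxpts(V[0],V[1],V[2],L,0,0);i=P["lid"][1:3].mean(0);o=P["lid2"][1:3].mean(0)
    print(L,np.round(proj(w,[i,o]),1).tolist(),np.round(w2b(o),3), np.round(proj(w,[P["lid"][1],P["lid"][2]]),0).tolist())
p,R=st();print(proj(w,[p]))
im=w["pixels"][:,350].astype(int);print(im[275:312].tolist())
E
```

```text
1.8 [[258.4, 334.6], [258.4, 320.8]] [ 0.156 -0.     0.318] [[474.0, 336.0], [43.0, 334.0]]
1.84 [[258.4, 323.2], [258.5, 309.1]] [0.164 0.    0.316] [[475.0, 324.0], [42.0, 322.0]]
1.87 [[258.5, 314.5], [258.5, 300.2]] [ 0.17  -0.     0.314] [[475.0, 316.0], [42.0, 313.0]]
1.9 [[258.5, 305.7], [258.6, 291.3]] [ 0.175 -0.     0.312] [[475.0, 307.0], [42.0, 305.0]]
1.95 [[258.6, 290.9], [258.7, 276.4]] [ 0.185 -0.     0.308] [[475.0, 292.0], [43.0, 290.0]]
[[276.29835166 283.1576179 ]]
[[108, 85, 63], [105, 83, 61], [106, 84, 61], [110, 87, 65], [112, 89, 65], [105, 83, 61], [104, 82, 60], [104, 83, 61], [106, 83, 62], [112, 88, 65], [112, 88, 64], [110, 87, 64], [111, 88, 64], [110, 88, 64], [107, 85, 62], [109, 86, 63], [111, 88, 65], [110, 87, 64], [113, 89, 65], [175, 137, 98], [223, 179, 128], [231, 194, 142], [237, 206, 154], [237, 209, 156], [238, 209, 156], [238, 209, 156], [238, 209, 156], [238, 211, 157], [239, 212, 158], [239, 211, 158], [239, 211, 158], [239, 212, 157], [239, 214, 160], [219, 188, 146], [226, 200, 159], [227, 203, 161], [228, 205, 163]]
```

{"op": "step_arm", "data": {
  "increments": [
    [-0.2,-0.8,0.5,0,0,0,1],
    [-0.2,0,1.2,0,0,0,1],
    [0,0,1.5,0,0,0,1],
    [0,0,1.5,0,0,0,1],
    [0,0,1.5,0,0,0,1],
    [0,0,1.5,0,0,0,1],
    [0,0,1.5,0,0,0,1],
    [0,0,1.2,0,0,0,1],
    [0,0,0.8,0,0,0,1],
    [0,0,0,0,0,0,1],
    [0,0,0,0,0,0,1]
  ]
}}

```text
t: 21.9
eef_pos: [0.6057, 0.325, 0.2877]
tool_rot: [-0.001, 0.996, -0.086, 0.0]
contact_force: [0.9, -0.0, -0.1]
gripper_width: -0.001
```

```bash
python3 - <<'E'
from h import *
F()
b=bot.read_camera("wrist");save(b,"w8");b=bot.read_camera("scene");save(b,"c8")
r=.163
def T(L): L=np.radians(L); return np.array([.1-r*np.cos(L)+.01*np.sin(L)+.0095,.122+r*np.sin(L)+.01*np.cos(L)])
prev=T(90);print(prev)
Ls=list(range(88,19,-2))+list(range(19,3,-1))+[3.5,3,2.5,2,1.5,1,.5,0]
for L in Ls:
    t=T(L);d=t-prev;prev=t;print(L,np.round([-d[0]*100,-d[1]*100],2),np.round(t,3))
E
```

```text
t 21.9 box [ 0.2408 -0.0094  0.2877] F box [ 0.11 -0.91 -0.12] q [-0.58  0.46 -0.01  1.46  0.    1.23 -0.76] w -0.0
[0.1195 0.285 ]
88 [ 0.57 -0.02] [0.114 0.285]
86 [ 0.57 -0.01] [0.108 0.285]
84 [0.57 0.01] [0.102 0.285]
82 [0.57 0.03] [0.097 0.285]
80 [0.57 0.05] [0.091 0.284]
78 [0.57 0.07] [0.085 0.284]
76 [0.56 0.09] [0.08  0.283]
74 [0.56 0.11] [0.074 0.281]
72 [0.55 0.13] [0.069 0.28 ]
70 [0.55 0.15] [0.063 0.279]
68 [0.54 0.17] [0.058 0.277]
66 [0.54 0.19] [0.052 0.275]
64 [0.53 0.21] [0.047 0.273]
62 [0.52 0.23] [0.042 0.271]
60 [0.51 0.25] [0.037 0.268]
58 [0.51 0.26] [0.032 0.266]
56 [0.5  0.28] [0.027 0.263]
54 [0.49 0.3 ] [0.022 0.26 ]
52 [0.48 0.31] [0.017 0.257]
50 [0.46 0.33] [0.012 0.253]
48 [0.45 0.35] [0.008 0.25 ]
46 [0.44 0.36] [0.003 0.246]
44 [0.43 0.38] [-0.001  0.242]
42 [0.41 0.39] [-0.005  0.238]
40 [0.4  0.41] [-0.009  0.234]
38 [0.39 0.42] [-0.013  0.23 ]
36 [0.37 0.43] [-0.016  0.226]
34 [0.35 0.45] [-0.02   0.221]
32 [0.34 0.46] [-0.023  0.217]
30 [0.32 0.47] [-0.027  0.212]
28 [0.31 0.48] [-0.03   0.207]
26 [0.29 0.49] [-0.033  0.202]
24 [0.27 0.5 ] [-0.035  0.197]
22 [0.25 0.51] [-0.038  0.192]
20 [0.24 0.52] [-0.04   0.187]
19 [0.11 0.26] [-0.041  0.185]
18 [0.11 0.26] [-0.042  0.182]
17 [0.1  0.27] [-0.043  0.179]
16 [0.1  0.27] [-0.044  0.177]
15 [0.09 0.27] [-0.045  0.174]
14 [0.09 0.27] [-0.046  0.171]
13 [0.08 0.27] [-0.047  0.168]
12 [0.08 0.27] [-0.048  0.166]
11 [0.07 0.28] [-0.049  0.163]
10 [0.07 0.28] [-0.049  0.16 ]
9 [0.06 0.28] [-0.05   0.157]
8 [0.06 0.28] [-0.051  0.155]
7 [0.05 0.28] [-0.051  0.152]
6 [0.05 0.28] [-0.052  0.149]
5 [0.04 0.28] [-0.052  0.146]
4 [0.04 0.28] [-0.052  0.143]
3.5 [0.02 0.14] [-0.053  0.142]
3 [0.02 0.14] [-0.053  0.141]
2.5 [0.02 0.14] [-0.053  0.139]
2 [0.01 0.14] [-0.053  0.138]
1.5 [0.01 0.14] [-0.053  0.136]
1 [0.01 0.14] [-0.053  0.135]
0.5 [0.01 0.14] [-0.053  0.133]
0 [0.01 0.14] [-0.054  0.132]
```

View pics/w8.png

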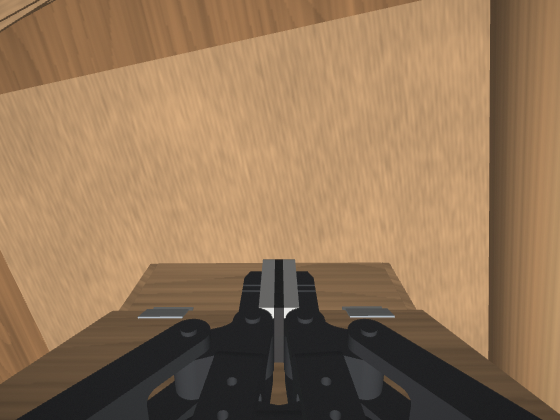

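View pics/c8.png

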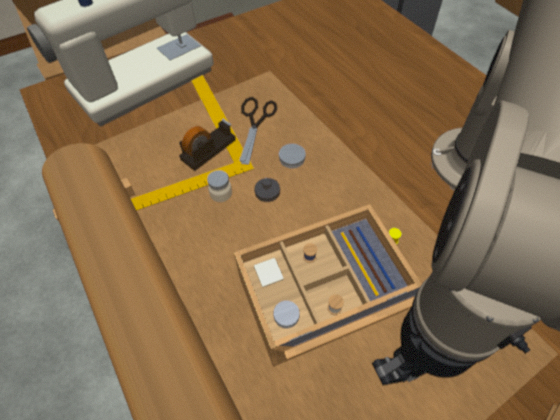

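The fingertips are behind the lid, below its free edge. I'll push forward.

{"op": "step_arm", "data": {
  "increments": [
    [0,0.6,0,0,0,0,1],
    [0,0.6,0,0,0,0,1],
    [0,0.6,0,0,0,0,1],
    [0,0.6,0,0,0,0,1],
    [0,0.6,0,0,0,0,1],
    [0,0.6,0,0,0,0,1],
    [0,0.6,0,0,0,0,1],
    [0,0.6,0,0,0,0,1],
    [0,0.6,0,0,0,0,1],
    [0,0.6,0,0,0,0,1],
    [0,0.6,0,0,0,0,1],
    [0,0.6,0,0,0,0,1],
    [0,0.6,0,0,0,0,1],
    [0,0.6,0,0,0,0,1]
  ]
}}

```text
t: 23.4
eef_pos: [0.5914, 0.2435, 0.2884]
tool_rot: [-0.002, 0.996, -0.085, 0.001]
contact_force: [0.5, 4.1, 3.5]
gripper_width: 0.001
```

```bash
python3 - <<'E'
from h import *
F()
b=bot.read_camera("wrist");save(b,"w9")
E
```

```text
t 23.4 box [ 0.158  -0.0093  0.2884] F box [4.16 0.18 3.47] q [-0.49  0.37  0.    1.58 -0.    1.18 -0.65] w 0.0
```

View pics/w9.png

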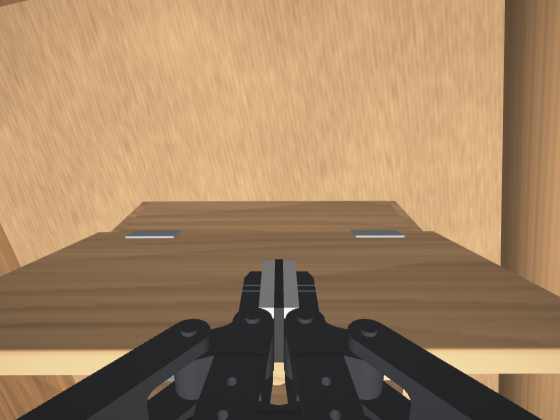

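The lid follows with 4 N. Now I'll pass the vertical and start the arc.

{"op": "step_arm", "data": {
  "increments": [
    [0,0.6,0,0,0,0,1],
    [0,0.6,0,0,0,0,1],
    [0,0.6,0,0,0,0,1],
    [0,0.6,0,0,0,0,1],
    [0,0.6,0,0,0,0,1],
    [0,0.6,0.1,0,0,0,1],
    [0,0.57,0.1,0,0,0,1],
    [0,0.57,0.1,0,0,0,1],
    [0,0.57,0,0,0,0,1],
    [0,0.57,0,0,0,0,1],
    [0,0.57,0.03,0,0,0,1],
    [0,0.57,0.05,0,0,0,1],
    [0,0.57,0.07,0,0,0,1],
    [0,0.56,0.09,0,0,0,1],
    [0,0.56,0.11,0,0,0,1],
    [0,0.55,0.13,0,0,0,1],
    [0,0.55,0.15,0,0,0,1]
  ]
}}

```text
t: 25.15
eef_pos: [0.5739, 0.1451, 0.2776]
tool_rot: [-0.0, 0.996, -0.086, -0.001]
contact_force: [1.0, 3.8, -1.4]
gripper_width: 0.004
```

```bash
python3 - <<'E'
from h import *
F()
b=bot.read_camera("side");save(b,"s10")
E
```

```text
t 25.15 box [ 0.0581 -0.0088  0.2776] F box [ 3.88 -0.37 -1.35] q [-0.38  0.3   0.03  1.71 -0.01  1.13 -0.51] w 0.0
```

View pics/s10.png

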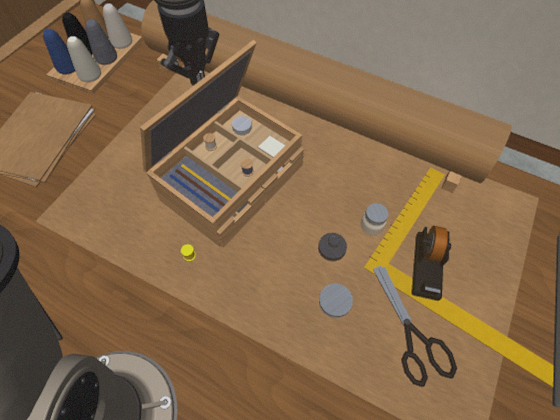

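The lid is at about 68° with the hand behind it, as planned. I'll continue along the arc.

{"op": "step_arm", "data": {
  "increments": [
    [0,0.54,0.19,0,0,0,1],
    [0,0.53,0.21,0,0,0,1],
    [0,0.52,0.23,0,0,0,1],
    [0,0.51,0.25,0,0,0,1],
    [0,0.51,0.26,0,0,0,1],
    [0,0.5,0.28,0,0,0,1],
    [0,0.49,0.3,0,0,0,1],
    [0,0.48,0.31,0,0,0,1],
    [0,0.46,0.33,0,0,0,1],
    [0,0.45,0.35,0,0,0,1],
    [0,0.44,0.36,0,0,0,1],
    [0,0.43,0.38,0,0,0,1],
    [0,0.41,0.39,0,0,0,1],
    [0,0.4,0.41,0,0,0,1],
    [0,0.39,0.42,0,0,0,1],
    [0,0.37,0.43,0,0,0,1],
    [0,0.35,0.45,0,0,0,1]
  ]
}}

```text
t: 26.9
eef_pos: [0.5611, 0.0685, 0.2219]
tool_rot: [-0.0, 0.996, -0.086, -0.0]
contact_force: [1.1, 0.8, 2.4]
gripper_width: 0.001
```

```bash
python3 - <<'E'
from h import *
F()
b=bot.read_camera("side");save(b,"s11")
E
```

```text
t 26.9 box [-0.0197 -0.0092  0.2219] F box [ 0.93 -0.94  2.41] q [-0.28  0.31  0.06  1.84 -0.02  1.   -0.38] w 0.0
```

View pics/s11.png

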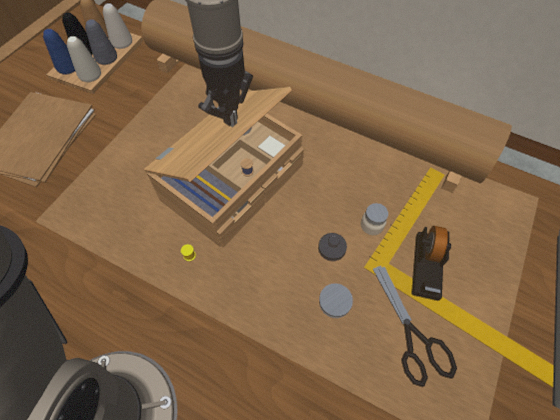

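The lid is at about 34° and follows well. I'll go on down, slower.

{"op": "step_arm", "data": {
  "increments": [
    [0,0.34,0.46,0,0,0,1],
    [0,0.32,0.47,0,0,0,1],
    [0,0.31,0.48,0,0,0,1],
    [0,0.29,0.49,0,0,0,1],
    [0,0.27,0.5,0,0,0,1],
    [0,0.25,0.5,0,0,0,1],
    [0,0.2,0.4,0,0,0,1],
    [0,0.13,0.35,0,0,0,1],
    [0,0.12,0.3,0,0,0,1],
    [0,0.11,0.27,0,0,0,1],
    [0,0.1,0.27,0,0,0,1],
    [0,0.1,0.27,0,0,0,1],
    [0,0.09,0.27,0,0,0,1],
    [0,0.09,0.27,0,0,0,1],
    [0,0.08,0.27,0,0,0,1],
    [0,0.08,0.27,0,0,0,1],
    [0,0.07,0.27,0,0,0,1],
    [0,0.06,0.27,0,0,0,1]
  ]
}}

```text
t: 28.75
eef_pos: [0.5558, 0.0392, 0.1582]
tool_rot: [-0.0, 0.996, -0.086, -0.0]
contact_force: [0.0, 0.5, 2.0]
gripper_width: 0.002
```

```bash
python3 - <<'E'
from h import *
F()
E
```

```text
t 28.75 box [-0.0494 -0.0091  0.1582] F box [0.46 0.04 2.03] q [-0.23  0.37  0.06  1.91 -0.03  0.86 -0.32] w 0.0
```

{"op": "step_arm", "data": {
  "increments": [
    [0,0.05,0.25,0,0,0,1],
    [0,0.05,0.22,0,0,0,1],
    [0,0.04,0.2,0,0,0,1],
    [0,0.03,0.18,0,0,0,1],
    [0,0.03,0.16,0,0,0,1],
    [0,0.02,0.15,0,0,0,1],
    [0,0.02,0.15,0,0,0,1],
    [0,0.02,0.14,0,0,0,1],
    [0,0.01,0.12,0,0,0,1],
    [0,0.01,0.12,0,0,0,1],
    [0,0.01,0.1,0,0,0,1],
    [0,0.01,0.1,0,0,0,1],
    [0,0.01,0.1,0,0,0,1],
    [0,0.01,0.1,0,0,0,1],
    [0,0,0.1,0,0,0,1],
    [0,0,0,0,0,0,1]
  ]
}}

```text
t: 30.35
eef_pos: [0.5553, 0.0363, 0.1364]
tool_rot: [-0.001, 0.996, -0.086, -0.0]
contact_force: [0.3, 0.2, -0.0]
gripper_width: 0.003
```

```bash
python3 - <<'E'
from h import *
F()
E
```

```text
t 30.35 box [-0.0523 -0.009   0.1364] F box [ 0.21 -0.25 -0.02] q [-0.23  0.4   0.06  1.93 -0.03  0.81 -0.32] w 0.0
```

{"op": "step_arm", "data": {
  "increments": [
    [0,0,0.08,0,0,0,1],
    [0,0,0.08,0,0,0,1],
    [0,0,0.08,0,0,0,1],
    [0,0,0.08,0,0,0,1],
    [0,0,0.08,0,0,0,1],
    [0,0,0,0,0,0,1],
    [0,0,0,0,0,0,1]
  ]
}}

```text
t: 31.05
eef_pos: [0.5552, 0.0364, 0.1324]
tool_rot: [-0.001, 0.996, -0.086, -0.0]
contact_force: [0.4, 0.5, -0.3]
gripper_width: 0.001
```

```bash
python3 - <<'E'
from h import *
F()
E
```

```text
t 31.05 box [-0.0522 -0.009   0.1324] F box [ 0.53 -0.31 -0.31] q [-0.23  0.4   0.06  1.94 -0.03  0.81 -0.32] w 0.0
```

{"op": "step_arm", "data": {
  "increments": [
    [0,0,0.06,0,0,0,1],
    [0,0,0.06,0,0,0,1],
    [0,0,0.06,0,0,0,1],
    [0,0,0.06,0,0,0,1],
    [0,0,0,0,0,0,1]
  ]
}}

```text
t: 31.55
eef_pos: [0.5554, 0.0364, 0.132]
tool_rot: [-0.001, 0.996, -0.086, -0.0]
contact_force: [-6.8, 0.1, 16.4]
gripper_width: -0.001
```

```bash
python3 - <<'E'
from h import *
F()
b=bot.read_camera("side");save(b,"s12")
E
```

```text
t 31.55 box [-0.0522 -0.0091  0.132 ] F box [-1.06  6.7  16.43] q [-0.23  0.4   0.06  1.94 -0.04  0.8  -0.32] w -0.0
```

View pics/s12.png

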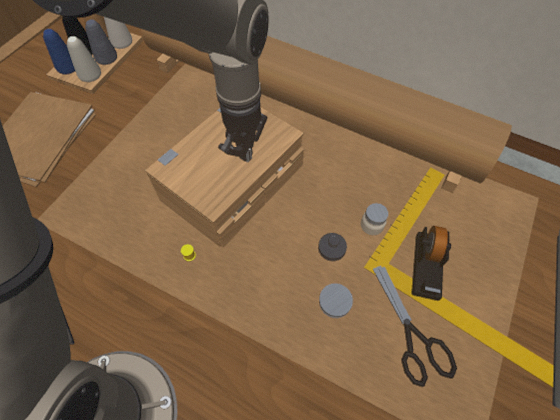

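A firm stop at 16 N with the tip at z = 0.132, so the lid is flat. I'll lift off and check.

{"op": "step_arm", "data": {
  "increments": [
    [0,0,-0.3,0,0,0,1],
    [0,0,-0.6,0,0,0,1],
    [0,0,-1,0,0,0,1],
    [0,0,-2,0,0,0,1],
    [0,0,-2,0,0,0,1],
    [0,0,-2,0,0,0,1],
    [0,0,-2,0,0,0,1],
    [0,0,-2,0,0,0,1],
    [0,0,-2,0,0,0,1],
    [0,0,-1,0,0,0,1],
    [0,0,0,0,0,0,1],
    [0,0,0,0,0,0,1]
  ]
}}

```text
t: 32.8
eef_pos: [0.555, 0.036, 0.2786]
tool_rot: [-0.0, 0.996, -0.086, -0.001]
contact_force: [-0.5, -0.1, 0.4]
gripper_width: 0.005
```

```bash
python3 - <<'E'
from fit import *
F()
a=bot.read_camera("scene");b=bot.read_camera("side")
v=fit([a,b],[.5553,.0894,1.4,0.02,.002,.002])
z=[V[0],V[1],V[2],0,0,0]
overlay(a,z,"fa");overlay(b,z,"fb");save(a,"fa_raw")
A=cv2.imread("pics/fa.png")[170:380,200:500];B=cv2.imread("pics/fb.png")[80:260,130:330]
cv2.imwrite("pics/fac.png",cv2.resize(A,None,fx=2.6,fy=2.6));cv2.imwrite("pics/fbc.png",cv2.resize(B,None,fx=3.2,fy=3.2))
E
```

```text
t 32.8 box [-0.0527 -0.0088  0.2786] F box [-0.19  0.47  0.44] q [-0.24  0.24  0.08  1.79 -0.02  1.11 -0.33] w 0.01
[ 5.5510e-01  8.8100e-02  1.4118e+00 -3.7100e-02 -1.0100e-02  1.1000e-03]
27 sewing_box [321. 293.] [-0.   1.1]
27 lid_hinge [351. 319.] [-1.4 -3.7]
27 lid_mid [326. 266.] [-1.9  0.6]
28 sewing_box [232. 185.] [-0.2 -2.5]
28 lid_hinge [196. 128.] [-1.7  2.7]
28 lid_mid [228. 153.] [-1.  -0.5]
28 drawer_left_front [241. 215.] [-0.1  0.1]
28 drawer_right_front [286. 173.] [-0.8  1.5]
```

View pics/fac.png

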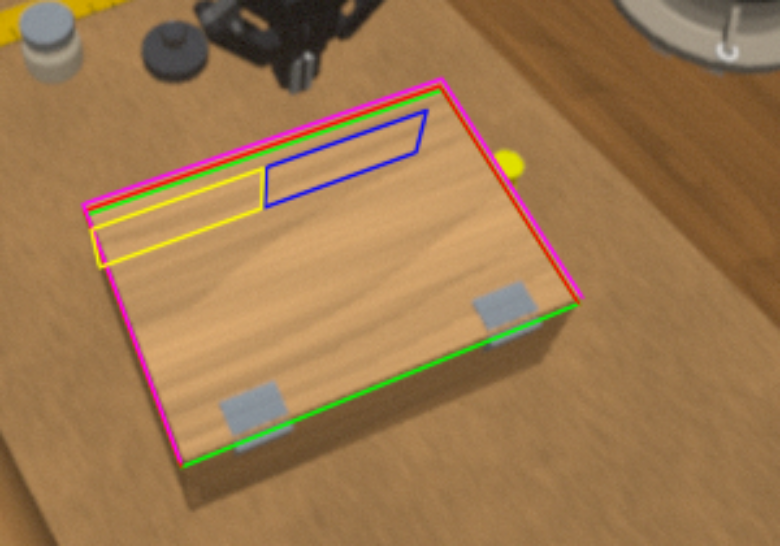

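View pics/fbc.png

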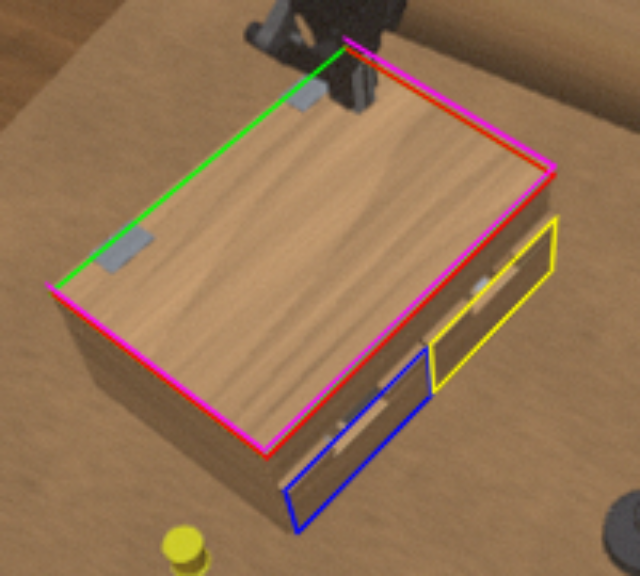

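```bash
python3 -c "
from station import bot
print(bot.hand_in())"
```

```text
the job is handed in; nothing more can be done
None
```

The sewing box is closed and the job is handed in, at about 33 s of the 64 s allowed. I pushed the right drawer home, then the left, then pushed the lid over from behind and down onto the rim. The gripper was shut throughout, and I slowed to about 1 cm/s or less as each part reached its stop.

- **Right drawer:** the fingertips stopped at x = -119.5 mm in the box frame under 8.6 N. Allowing about 10 mm for the fingertips, that puts its front at the home position.
- **Left drawer:** it stopped at x = -120.0 mm under 12.8 N, and the wrist picture shows both fronts flush.
- **Lid:** it stopped with the tip at 132 mm under 16 N, the height of the lid's top when flat. The outline of a shut lid lies on the lid in both final pictures.
- **Everything else:** in the pictures nothing else on the table had moved. The spools were not touched and stood in the tray in the last pictures before the lid covered it.

**One disagreement:** the last automatic fit to the pictures put the left drawer at -10 mm, the right at +1 mm and the lid at -0.04 rad. A drawer cannot go past home, so I put this down to errors of a few pixels in the detected points. I relied on the stop forces and the pictures instead.

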